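# Put the stone test pieces away in the push-latch drawers

### The job

Put the stone test pieces from the tray away: every square prism into the drawer unit with the square slice on top, every round core into the unit with the round slice on top, each lying down in a drawer compartment, one to a compartment. The drawers have push latches (press the front fully in and let go: a shut drawer springs open, an open one pushed home stays shut), and one may have been left open; finish with both drawers latched shut, and leave the caliper, brush, screwdriver and wrench where they lie.

Things in the scene. Friction and masses are not known exactly. Their poses are not given: they have to be found in the camera images.
- tray: wooden tray 242 (x) x 198 (y) x 14 mm high, fixed; origin under its centre. Inner floor 6 mm above the bench; six pockets of 100 (x) x 46 mm (y) in two rows (centres x = -59 and +59 mm) of three (y = -64, 0, +64 mm) between ribs 18 mm wide that rise 8 mm over the floor. The test pieces start in it, along x
- prism_unit: low cream drawer unit for prisms, fixed, told by the square dark stone slice 30 x 30 x 6 mm glued on top near its front edge. Origin on the bench, 82 mm in front of the unit's front edge, under the middle of the drawer's inside when open; x points into the unit, z up. Body spans x 82 to 287, y -106 to 106, z 0 to 80 mm. Its drawer slides out along -x (towards the robot)
- core_unit: low cream drawer unit for cores, fixed, told by the round dark stone slice 38 mm across, 6 mm high glued on top near its front edge. Origin on the bench, 82 mm in front of the unit's front edge, under the middle of the drawer's inside when open; x points into the unit, z up. Body spans x 82 to 287, y -106 to 106, z 0 to 80 mm. Its drawer slides out along -x (towards the robot)
- prism_drawer (a joint): prism drawer's opening, m: about 0.001 = latched shut, 0.125 = open, -0.010 = pressed in to its firm stop. Each full press (9 mm or more inside the shut position), then let go, flips the push latch: shut, it springs open in about 1 s; open and pushed home, it stays shut. A shorter press does not flip it. Pushing takes 4 to 7 N plus 16 N per m/s, then comes the stop; 25 N is safe
- core_drawer (a joint): core drawer's opening, m: about 0.001 = latched shut, 0.125 = open, -0.010 = pressed in to its firm stop. Each full press (9 mm or more inside the shut position), then let go, flips the push latch: shut, it springs open in about 1 s; open and pushed home, it stays shut. A shorter press does not flip it. Pushing takes 4 to 7 N plus 16 N per m/s, then comes the stop; 25 N is safe
- prism_drawer_floor (a point): centre of the prism drawer's inside floor, 16 mm above the bench; moves with the drawer. x points into the unit, z up. Inside 104 mm (x) by 174 mm (y): three compartments 104 (x) x 46 mm (y) centred at y = -64, 0 and 64 mm, between ribs 18 mm wide. Ribs, side and rear walls are only 8 mm high
- core_drawer_floor (a point): centre of the core drawer's inside floor, 16 mm above the bench; moves with the drawer. x points into the unit, z up. Inside 104 mm (x) by 174 mm (y): three compartments 104 (x) x 46 mm (y) centred at y = -64, 0 and 64 mm, between ribs 18 mm wide. Ribs, side and rear walls are only 8 mm high
- prism_drawer_front (a point): middle of the outer face of the prism drawer's front, where to press (towards +x of the unit); moves with the drawer. Flat grey panel 196 mm wide, 10 to 74 mm above the bench, 10 mm thick; it stands 19 mm out from the unit's front edge when shut. The unit's top edge is 80 mm high
- core_drawer_front (a point): middle of the outer face of the core drawer's front, where to press (towards +x of the unit); moves with the drawer. Flat grey panel 196 mm wide, 10 to 74 mm above the bench, 10 mm thick; it stands 19 mm out from the unit's front edge when shut. The unit's top edge is 80 mm high
- prism1: square stone prism (test piece) 90 x 30 x 30 mm, about 0.19 kg, may be absent; origin at its centre, x along its length
- prism2: square stone prism (test piece) 90 x 30 x 30 mm, about 0.19 kg, may be absent; origin at its centre, x along its length
- prism3: square stone prism (test piece) 90 x 30 x 30 mm, about 0.19 kg, may be absent; origin at its centre, x along its length
- core1: round stone core (test piece), cylinder 38 mm across and 80 mm long, about 0.21 kg, lying, may be absent; origin at its centre, x along its axis
- core2: round stone core (test piece), cylinder 38 mm across and 80 mm long, about 0.21 kg, lying, may be absent; origin at its centre, x along its axis
- core3: round stone core (test piece), cylinder 38 mm across and 80 mm long, about 0.21 kg, lying, may be absent; origin at its centre, x along its axis
- caliper: digital caliper lying behind the tray, 150 mm long; bystander, not part of the job
- brush: brush lying at the side, 190 mm long; bystander, not part of the job
- screwdriver: screwdriver 170 mm long lying on top of the prism unit, towards the back; bystander, not part of the job
- wrench: wrench 160 mm long lying on top of the core unit, towards the back; bystander, not part of the job

How it is judged (in metres and radians):
On the way, in this order (a step that is already met when the one before it is completed fails the run):
1. the prism drawer, shut at the start, has been released and stands open (value of joint prism_drawer above 0.1 m), for 0.2 s.
2. every test piece lies in its drawer (x of prism1 in the frame of prism_drawer_floor between -0.055 and 0.055 m and y of prism1 in the frame of prism_drawer_floor between -0.09 and 0.09 m and z of prism1 in the frame of prism_drawer_floor between 0.005 and 0.027 m and x of prism2 in the frame of prism_drawer_floor between -0.055 and 0.055 m and y of prism2 in the frame of prism_drawer_floor between -0.09 and 0.09 m and z of prism2 in the frame of prism_drawer_floor between 0.005 and 0.027 m and x of prism3 in the frame of prism_drawer_floor between -0.055 and 0.055 m and y of prism3 in the frame of prism_drawer_floor between -0.09 and 0.09 m and z of prism3 in the frame of prism_drawer_floor between 0.005 and 0.027 m and x of core1 in the frame of core_drawer_floor between -0.055 and 0.055 m and y of core1 in the frame of core_drawer_floor between -0.09 and 0.09 m and z of core1 in the frame of core_drawer_floor between 0.005 and 0.027 m and x of core2 in the frame of core_drawer_floor between -0.055 and 0.055 m and y of core2 in the frame of core_drawer_floor between -0.09 and 0.09 m and z of core2 in the frame of core_drawer_floor between 0.005 and 0.027 m and x of core3 in the frame of core_drawer_floor between -0.055 and 0.055 m and y of core3 in the frame of core_drawer_floor between -0.09 and 0.09 m and z of core3 in the frame of core_drawer_floor between 0.005 and 0.027 m), for 0.2 s.
At the end, for the whole second after the job is handed in: every prism present lies in the prism drawer and every core present in the core drawer (centre within 55 mm lengthwise and 90 mm sideways of the drawer's floor centre and 5 to 27 mm above the floor, so none lies on another), at rest, and both drawers are latched shut (within 4 mm of 0) (all of step 2 and value of joint prism_drawer between -0.004 and 0.004 m and value of joint core_drawer between -0.004 and 0.004 m and linear speed of each of prism1, prism2, prism3, core1, core2, core3 below 0.03 m/s); the robot touches nothing.
It fails at once if one of the tools (caliper, brush, screwdriver, wrench) is moved more than 40 mm (distance of any of caliper, brush, screwdriver, wrench from where it was at the start of the episode above 0.04 m).
Of prism1, prism2, prism3, core1, core2, core3 only 4 to 6 are there at a start; the rules pass over those that are not, and their reading is None.
At some moment in a run one of prism1, prism2, prism3, core1, core2, core3 may be knocked a few centimetres aside while the robot is not near it.
Once in a run the grip may slacken for a moment while it holds something.
It also fails if it takes over 200 s, if anything falls off the work surface, if the arm or the gripper's body presses on something with over 40 N, if the wrist force passes 120 N, or if a joint passes its speed limit or range.

### The arm

A 6-joint arm with a two-finger parallel gripper is mounted at the origin on the work surface. World frame = base frame: x ahead of the robot, y to its left, z up, the work surface at z = 0. Lengths are in mm, angles in rad, forces in N, time in s.
With the tool pointing down it reaches from about 275 to 1000 mm from the base axis. Payload 8.4 kg.
Tool frame: the origin (TCP) lies between the finger pads; the fingertips stand 17 mm ahead of it and the grasp point (between the pads) lies 2 mm behind it (r.tcp_to_tips is the distance from the TCP to the fingertips, in mm); z points along the fingers, y is the line along which they close (so a half turn about z gives the same grasp; the last joint's range is limited). The gripper opens to 85 mm and grips with 20 to 120 N. Pads are 22 mm wide; open, the fingers measure 114 mm over their backs; the gripper's body (76 mm by 85 mm) begins 54 mm behind the grasp point. The pads swing forward as they close: fully open they stand 13 mm farther back than shut.
Start: joints at [-1.104, 0.353, 1.633, -0, 1.155, -0.002], TCP at [282.384, -557.573, 248.281] pointing down, gripper open.
Joint ranges: [-2.63, 2.63], [-0.92, 2.1], [0.06, 2.66], [-1.3, 4.44], [0, 2.69], [-3.02, 3.02]. Speed limits (rad/s): [2.22, 2.22, 2.79, 3.14, 3.14, 3.14].

### API

Orientations are given as [roll, pitch, yaw] about the fixed x, y, z axes, in that order (R = Rz(yaw) Ry(pitch) Rx(roll)).
In Python, from rig import r gives the robot as it stands. The module is installed in compiled form; this text tells all that it offers.
- The arm moves only by the tool apply_moves, never from a script. Its argument "series" is text: rows parted by semicolons, each of 7 numbers parted by spaces: the shift along the tool's x, y, z in cm, then the turn, a rotation vector about the tool's x, y, z in rad, then the gripper's target within -1 to 1 (shut at 1, half-way at 0, fully open at -1). In form: tx ty tz rx ry rz fingers; .... A call has exactly 10 rows; each row shifts and turns the commanded pose from where the row before left it, along the tool's axes as they then stand; what a row does not reach is not made up. A row lasts 1/12 s, in which the tool goes at most 41.7 mm and 7.16 degrees, less where a joint would pass 70% of its speed; a pose out of reach is approached as far as the arm can. A call with a gripper value outside its range is refused whole. The fingers move at their own pace and stop on an object; "squeeze" is the grip in N (left out, the last holds). Time passes only in rows, so rows that do not move let the fingers close, or fill a call up. It gives the time, the measured TCP pose, the force and the opening at its end, in the units of the state.
- r.sense(): the state, without advancing time (a new reading comes with each control period).
- r.grab_frame(name): name is "side" or "top" or "wrist"; returns the picture (420x560x3 uint8, blue, green, red); there is no depth.
- r.camera_info(name): a dict with "K" (3x3 intrinsics, pixels), "extrinsics" (4x4, takes a point from camera to world coordinates). Camera axes: x right, y down, z forward; pixel columns grow to the right and rows downward; lengths in mm; the calibration is good to about 2 mm. A picture is of the moment at which its call begins: read the wrist's pose just before it. camera_info takes no time and is no camera call; for the wrist camera it gives the pose at the moment of the call.
- r.sign_off(): hands the job in, once; it reports no verdict.
The state is a dict: "clock": time; "qpos": joint angles; "qvel": joint speeds; "joint_efforts": joint torques, N m; "eef_pos": TCP position; "tcp_rot": TCP orientation; "contact_force": force on the tool from outside, world axes, zero at the start; "wrist_torque": the same for the moment, N m; "opening": opening from 0.0 (shut) to 1.0 (fully open).
Only numpy, scipy, OpenCV 4.12 (cv2) and the standard library are available. Lean on these libraries where they do the work, as an engineer would, in place of code of your own. Each camera call takes 0.05 s, during which the arm holds its last target. There are 200 camera calls.

## Working session

There is one attempt and no reset: what is moved stays moved. The work goes in short steps, Python scripts to look and compute and a tool call to move; the robot and the scene stay as the last step left them, time stands still between calls to the robot, and variables do not carry over. Pictures are saved under pics/ and viewed, on a budget of 14 in all, crops included, one or two more only if the job needs it, and the job is handed in when it is done.

Besides the shell and the picture viewer there is one more tool, called after "Emit:" by a JSON object that holds its "name" and its "arguments", one argument or row to a line. apply_moves: Moves the arm, as the interface text tells. Its arguments: {"type":"object","properties":{"series":{"type":"string"},"squeeze":{"type":"number"}},"required":["series"]}

```bash
mkdir -p pics; python3 - <<'E'
from rig import r
import cv2,json
print(r.sense(), r.tcp_to_tips)
for n in ("top","side"):
    cv2.imwrite(f"pics/{n}0.png",r.grab_frame(n)); c=r.camera_info(n); print(n,c)
E
```

```text
{'clock': 0.0, 'qpos': array([-1.10441487e+00,  3.53643192e-01,  1.63416202e+00, -6.36744193e-06,
        1.15516842e+00, -2.40801295e-03]), 'qvel': array([ 0.00103726,  0.00024412, -0.00012606, -0.00015712, -0.00044527,
        0.0021279 ]), 'joint_efforts': array([-1.69468811e-03, -6.05248117e+01, -3.42063081e+01,  1.50659880e-04,
        9.57126467e-03,  4.17275567e-05]), 'eef_pos': array([ 282.16698113, -557.16626262,  247.5528175 ]), 'tcp_rot': array([-3.14021167e+00,  2.49636731e-06,  4.68792047e-01]), 'contact_force': array([-0.54276352,  0.09842027, -0.36533798]), 'wrist_torque': array([-0.06243644,  0.01025586, -0.00238891]), 'opening': 1.0007827396665736} 17.0
top {'K': array([[384.27016968,   0.        , 277.26665864],
       [  0.        , 384.27016968, 208.83133455],
       [  0.        ,   0.        ,   1.        ]]), 'extrinsics': array([[-1.85942777e-04, -9.97541275e-01,  7.00811662e-02,
         5.18691585e+02],
       [-9.99742037e-01,  1.77710593e-03,  2.26429124e-02,
         9.30601880e+01],
       [-2.27117814e-02, -7.00588776e-02, -9.97284277e-01,
         1.19005599e+03],
       [ 0.00000000e+00,  0.00000000e+00,  0.00000000e+00,
         1.00000000e+00]])}
side {'K': array([[503.92595259,   0.        , 289.9323744 ],
       [  0.        , 503.92595259, 212.84970302],
       [  0.        ,   0.        ,   1.        ]]), 'extrinsics': array([[-7.51678164e-01, -3.30780184e-01,  5.70582516e-01,
        -3.22134716e+02],
       [-6.59274694e-01,  3.52776208e-01, -6.64007398e-01,
         1.18517007e+03],
       [ 1.83525534e-02, -8.75290476e-01, -4.83249177e-01,
         8.83060925e+02],
       [ 0.00000000e+00,  0.00000000e+00,  0.00000000e+00,
         1.00000000e+00]])}
```

View pics/top0.png

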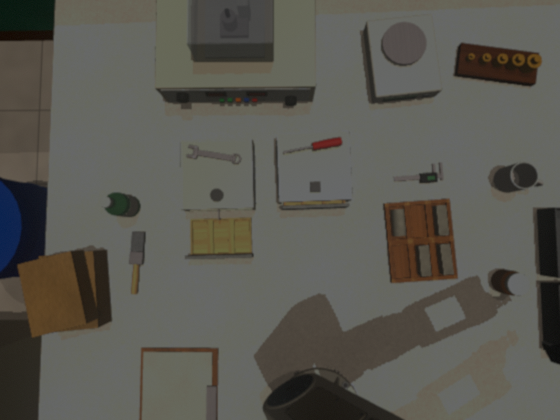

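View pics/side0.png

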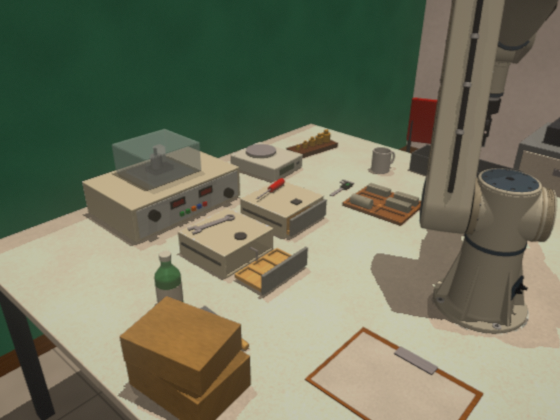

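The top view shows the core unit (round slice at 217,195) with its drawer open at (220,237). The prism unit (square slice at 315,187) is shut. The tray is at (420,241) and holds four pieces. I'll enlarge that area.

```bash
python3 - <<'E'
import cv2,numpy as np
a=cv2.imread("pics/top0.png")
t=cv2.resize(a[190:290,375:465],None,fx=6,fy=6,interpolation=cv2.INTER_CUBIC)
t=cv2.convertScaleAbs(t,alpha=1.5,beta=10)
cv2.imwrite("pics/tray.png",t)
u=cv2.resize(a[130:265,170:360],None,fx=4.2,fy=4.2,interpolation=cv2.INTER_CUBIC)
cv2.imwrite("pics/units.png",cv2.convertScaleAbs(u,alpha=1.4))
E
cat > h.py <<'E'
from rig import r
import numpy as np
def p2w(n,u,v,z,info=None):
    c=info or r.camera_info(n); E=c["extrinsics"]; d=E[:3,:3]@np.linalg.solve(c["K"],[u,v,1]); o=E[:3,3]
    return (o+d*(z-o[2])/d[2]).round(1)
def w2p(n,p,info=None):
    c=info or r.camera_info(n); E=c["extrinsics"]; q=c["K"]@(E[:3,:3].T@(np.array(p,float)-E[:3,3])); return (q[:2]/q[2]).round(1)
E
```

```text
(no output)
```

View pics/tray.png

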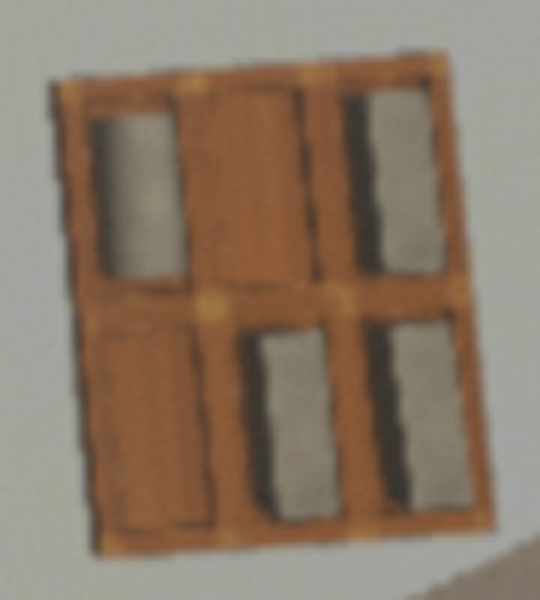

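View pics/units.png

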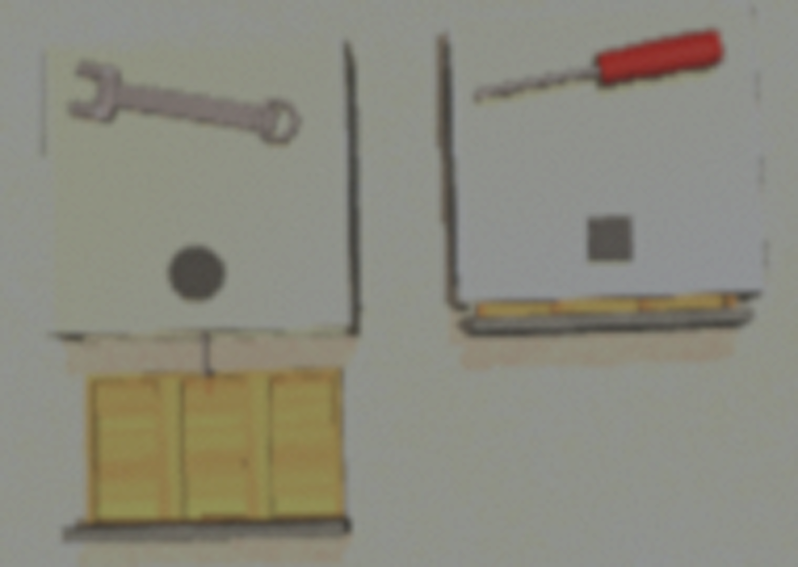

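```bash
cat > m.py <<'E'
from h import *
def T(u,v,z): return p2w("top",375+(u-2.5)/6,190+(v-2.5)/6,z)
def U(u,v,z): return p2w("top",170+(u-1.6)/4.2,130+(v-1.6)/4.2,z)
c=np.array([T(52,82,14),T(447,52,14),T(494,528,14),T(98,555,14)])
print("tray",c.mean(0),np.linalg.norm(np.diff(c[:,:2],axis=0),axis=1))
d=c[0]+c[1]-c[2]-c[3]; print("yaw",np.arctan2(d[1],d[0]))
d=c[0]+c[3]-c[1]-c[2]; print("yaw",np.arctan2(-d[0],d[1]))
for n,q in dict(coreTL=[(102,113),(180,110),(187,275),(110,280)],pTR=[(367,92),(430,88),(446,270),(382,273)],
  pBM=[(258,335),(323,330),(340,513),(278,518)],pBR=[(385,325),(450,320),(472,505),(410,510)]).items():
    z=25 if n[0]=='c' else 36
    w=np.array([T(*a,z) for a in q]); d=w[0]+w[1]-w[2]-w[3]; print(n,w.mean(0).round(1),"yaw",np.arctan2(d[1],d[0]).round(3),np.linalg.norm(np.diff(w[:,:2],axis=0),axis=1).round(0))
for n,L,R,s,back in (("core",(50,335),(355,330),(197,272),((45,45),(348,40))),("prism",(455,303),(760,293),(610,238),((440,38),(752,10)))):
    a,b,s=U(*L,80),U(*R,80),U(*s,86); y=np.arctan2(-(a-b)[0],(a-b)[1])
    m=(a+b)/2; print(n,"edge",a,b,"yaw",y,"slice",s,"origin",m[:2]-82*np.array([np.cos(y),np.sin(y)]), np.linalg.norm(a-b))
a,b=U(65,530,74),U(350,522,74); print("core front",a,b)
a,b=U(465,326,74),U(750,318,74); print("prism front",a,b)
E
python3 m.py
```

```text
tray [ 506.    -312.125   14.   ] [199.95592014 239.52169004 197.39002001]
yaw 0.07136705865301073
yaw 0.07254468846815562
coreTL [ 560.3 -246.2   25. ] yaw 0.023 [39. 83. 38.]
pTR [ 566.6 -372.    36. ] yaw 0.055 [31. 90. 31.]
pBM [ 446.6 -316.4   36. ] yaw 0.074 [32. 90. 30.]
pBR [ 451.2 -379.8   36. ] yaw 0.095 [32. 91. 30.]
core edge [595.6 397.2  80. ] [598.7 185.4  80. ] yaw 0.014635404447311559 slice [638.6 294.3  86. ] origin [515.15878184 290.09993968] 211.8226852818177
prism edge [617.2 116.3  80. ] [623.7 -93.6  80. ] yaw 0.030957234119004393 slice [661.3   9.6  86. ] origin [538.48928923   8.81191224] 210.0006190467066
core front [460.9 386.1  74. ] [466.5 188.8  74. ]
prism front [601.8 109.5  74. ] [606.9 -87.5  74. ]
```

The tray holds one core (top-left pocket) and three prisms. Next I'll press the prism drawer with the fingers shut.

Emit:
{"name": "apply_moves", "arguments": {
  "series": "0 0 0 0 0 0.11 1; 0 0 0 0 0 0.11 1; 0 0 0 0 0 0.11 1; 0 0 0 0 0 0.11 1; 1.475 -2.79 0 0 0 0 1; 1.475 -2.79 0 0 0 0 1; 1.475 -2.79 0 0 0 0 1; 1.475 -2.79 0 0 0 0 1; 1.475 -2.79 0 0 0 0 1; 1.475 -2.79 0 0 0 0 1"
}}

```text
clock: 0.93
eef_pos: [366.3, -386.2, 248.0]
tcp_rot: [-3.141, 0.0, 0.029]
contact_force: [0.5, -0.2, -0.6]
opening: -0.002
```

Emit:
{"name": "apply_moves", "arguments": {
  "series": "1.475 -2.79 0 0 0 0 1; 1.475 -2.79 0 0 0 0 1; 1.475 -2.79 0 0 0 0 1; 1.475 -2.79 0 0 0 0 1; 1.475 -2.79 0 0 0 0 1; 1.475 -2.79 0 0 0 0 1; 1.475 -2.79 0 0 0 0 1; 1.475 -2.79 0 0 0 0 1; 1.475 -2.79 0 0 0 0 1; 1.475 -2.79 0 0 0 0 1"
}}

```text
clock: 1.77
eef_pos: [505.7, -103.0, 248.1]
tcp_rot: [-3.142, 0.0, 0.029]
contact_force: [0.1, -0.0, 0.4]
opening: -0.002
```

Emit:
{"name": "apply_moves", "arguments": {
  "series": "1.475 -2.79 0 0 0 0 1; 1.475 -2.79 0 0 0 0 1; 1.475 -2.79 0 0 0 0 1; 1.475 -2.79 0 0 0 0 1; 0 0 0 0 0 0 1; 0 0 0 0 0 0 1; 0 0 0 0 0 0 1; 0 0 0 0 0 0 1; 0 0 0 0 0 0 1; 0 0 0 0 0 0 1"
}}

```text
clock: 2.6
eef_pos: [560.9, 7.8, 248.4]
tcp_rot: [3.141, 0.0, 0.027]
contact_force: [-0.1, 0.4, -0.4]
opening: -0.001
```

```bash
python3 - <<'E'
from h import *
import cv2
c=r.camera_info("wrist"); f=r.grab_frame("wrist"); cv2.imwrite("pics/w1.png",f)
np.savez("w1.npz",**c)
print(c, r.sense()["eef_pos"],r.sense()["tcp_rot"])
E
```

```text
{'K': array([[314.36611392,   0.        , 279.003728  ],
       [  0.        , 314.36611392, 210.24880987],
       [  0.        ,   0.        ,   1.        ]]), 'extrinsics': array([[ 2.68963679e-02, -9.46082247e-01, -3.22807942e-01,
         6.43890807e+02],
       [-9.99637857e-01, -2.51773123e-02, -9.50044580e-03,
         9.32409637e+00],
       [ 8.60766749e-04,  3.22946566e-01, -9.46416808e-01,
         3.73497113e+02],
       [ 0.00000000e+00,  0.00000000e+00,  0.00000000e+00,
         1.00000000e+00]])} [560.96226659   7.85549142 248.38167883] [ 3.14154824e+00 -6.52834052e-05  2.75817390e-02]
```

View pics/w1.png

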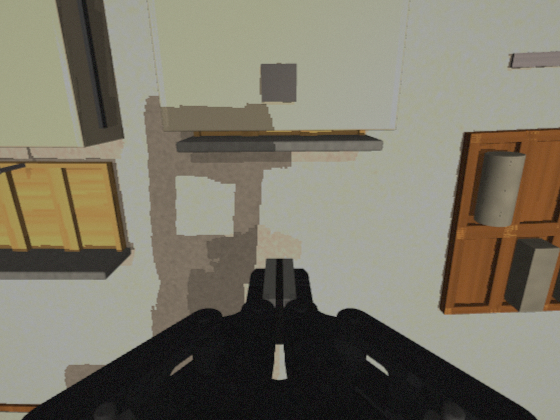

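The wrist view shows the prism unit's front edge from (165,130) to (397,129), its front panel from (180,143) to (381,142) and its slice at (279,83). The core drawer's front is at lower left.

```bash
python3 - <<'E'
from h import *
c=dict(np.load("w1.npz"))
for n,u,v,z in [("edgeL",165,130,80),("edgeR",397,129,80),("slice",279,83,86),("frontL",180,143,74),("frontR",381,142,74),("coreFrontRtop",132,249,74),("coreFrontR_botedge",106,276,10),("core inner rear corner",116,163,24),("core drawer front right inner top",124,250,74)]:
    print(n,p2w(0,u,v,z,c))
E
```

```text
edgeL [617.9 111.8  80. ]
edgeR [624.5 -98.5  80. ]
slice [659.9   9.5  86. ]
frontL [605.9 100.9  74. ]
frontR [611.9 -87.4  74. ]
coreFrontRtop [494.6 159.5  74. ]
coreFrontR_botedge [422.5 230.6  10. ]
core inner rear corner [575.6 189.3  24. ]
core drawer front right inner top [493.3 168.1  74. ]
```

Emit:
{"name": "apply_moves", "arguments": {
  "series": "0 0 3.1 0 0 0 1; 0 0 3.1 0 0 0 1; 0 0 3.1 0 0 0 1; 0 0 3.1 0 0 0 1; 0 0 3.1 0 0 0 1; 0 0 3.1 0 0 0 1; 0.5 0 0 0 0 0 1; 0.5 0 0 0 0 0 1; 0.5 0 0 0 0 0 1; 0 0 0 0 0 0 1"
}}

```text
clock: 3.48
eef_pos: [579.3, 9.0, 64.7]
tcp_rot: [3.142, -0.005, 0.029]
contact_force: [-0.6, -0.4, 0.1]
opening: 0.001
```

Emit:
{"name": "apply_moves", "arguments": {
  "series": "0.25 0 0 0 0 0 1; 0.25 0 0 0 0 0 1; 0.25 0 0 0 0 0 1; 0.25 0 0 0 0 0 1; 0.25 0 0 0 0 0 1; 0.25 0 0 0 0 0 1; 0.25 0 0 0 0 0 1; 0.25 0 0 0 0 0 1; 0 0 0 0 0 0 1; 0 0 0 0 0 0 1"
}}

```text
clock: 4.32
eef_pos: [595.5, 9.8, 62.0]
tcp_rot: [-3.141, 0.002, 0.029]
contact_force: [-5.2, 1.2, 2.0]
opening: -0.0
```

Emit:
{"name": "apply_moves", "arguments": {
  "series": "0.15 0 0 0 0 0 1; 0.15 0 0 0 0 0 1; 0.15 0 0 0 0 0 1; 0.15 0 0 0 0 0 1; 0.15 0 0 0 0 0 1; 0 0 0 0 0 0 1; 0 0 0 0 0 0 1; 0 0 0 0 0 0 1; 0 0 0 0 0 0 1; 0 0 0 0 0 0 1"
}}

```text
clock: 5.15
eef_pos: [600.8, 9.9, 61.8]
tcp_rot: [-3.141, 0.006, 0.029]
contact_force: [-13.5, 0.4, 9.3]
opening: 0.003
```

Emit:
{"name": "apply_moves", "arguments": {
  "series": "0.1 0 0 0 0 0 1; 0.1 0 0 0 0 0 1; 0 0 0 0 0 0 1; 0 0 0 0 0 0 1; 0 0 0 0 0 0 1; 0 0 0 0 0 0 1; 0 0 0 0 0 0 1; 0 0 0 0 0 0 1; 0 0 0 0 0 0 1; 0 0 0 0 0 0 1"
}}

```text
clock: 5.98
eef_pos: [600.9, 10.0, 61.7]
tcp_rot: [-3.141, 0.01, 0.029]
contact_force: [-19.3, 0.2, 15.3]
opening: -0.001
```

At the stop, 19 N. I'll let go by backing off fast, rise, and head for the tray.

Emit:
{"name": "apply_moves", "arguments": {
  "series": "-4 0 0 0 0 0 1; -4 0 0 0 0 0 1; -4 0 0 0 0 0 1; -4 0 0 0 0 0 1; 0 0 -3.7 0 0 0 0; 0 0 -3.7 0 0 0 0; 0 0 -3.7 0 0 0 -0.2; 0 0 -3.7 0 0 0 -0.2; 0 0 -3.7 0 0 0 -0.2; 0 0 0 0 0 -0.045 -0.2",
  "squeeze": 50
}}

```text
clock: 6.82
eef_pos: [449.9, 5.3, 254.4]
tcp_rot: [3.141, -0.012, 0.073]
contact_force: [1.6, -0.7, -0.0]
opening: 0.602
```

Emit:
{"name": "apply_moves", "arguments": {
  "series": "0 3.2 0 0 0 0 -0.2; 0 3.2 0 0 0 0 -0.2; 0 3.2 0 0 0 0 -0.2; 0 3.2 0 0 0 0 -0.2; 0 3.2 0 0 0 0 -0.2; 0 3.2 0 0 0 0 -0.2; 0 3.2 0 0 0 0 -0.2; 0 3.2 0 0 0 0 -0.2; 0 3.2 0 0 0 0 -0.2; 0 3.2 0 0 0 0 -0.2"
}}

```text
clock: 7.65
eef_pos: [469.7, -315.9, 247.5]
tcp_rot: [3.14, -0.001, 0.074]
contact_force: [0.3, -0.4, 0.1]
opening: 0.599
```

```bash
python3 - <<'E'
from h import *
import cv2
c=r.camera_info("wrist"); f=r.grab_frame("wrist"); np.savez("w2.npz",**c)
t=r.grab_frame("top"); cv2.imwrite("pics/top1.png",t)
s=cv2.resize(t[150:265,180:360],None,fx=2.4,fy=2.4); s=s[:276,:432]
o=np.zeros((420,800,3),np.uint8); o[:,:560]=f; s2=cv2.resize(t[130:265,180:360],(240,180)); o[:180,560:]=s2
cv2.imwrite("pics/w2.png",cv2.convertScaleAbs(o,alpha=1.3))
s=r.sense();print(s["eef_pos"],s["tcp_rot"],s["opening"])
E
```

```text
[ 470.14499869 -318.13051684  247.46633569] [ 3.13869445e+00 -1.94771259e-03  7.09391411e-02] 0.6004334845680342
```

View pics/w2.png

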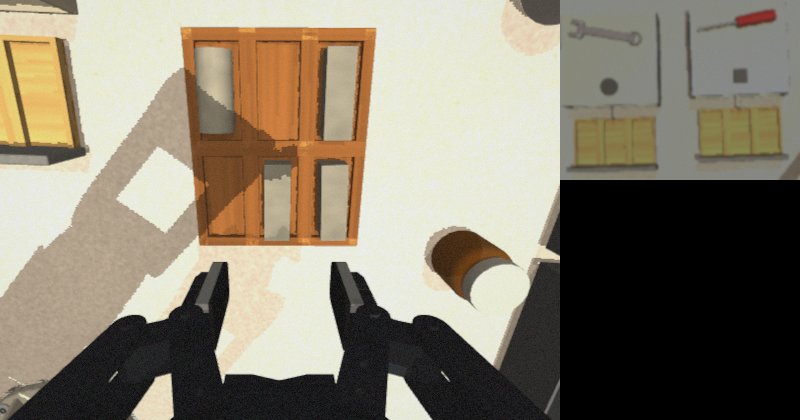

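The prism drawer has sprung open. In the wrist view the tray pieces are the core at (215,90) and prisms at (340,93), (278,202) and (334,203).

```bash
python3 - <<'E'
from h import *
c=dict(np.load("w2.npz"))
for n,q in dict(coreTL=[(195,48),(229,47),(235,132),(203,135)],pTR=[(327,46),(357,46),(352,140),(324,139)],
  pBM=[(265,165),(292,163),(290,241),(263,240)],pBR=[(321,165),(349,165),(345,241),(320,240)],tray=[(182,29),(376,29),(357,244),(200,245)]).items():
    z=dict(c=25,p=36,t=14)[n[0]]
    w=np.array([p2w(0,*a,z,c) for a in q]); d=w[0]+w[1]-w[2]-w[3]; print(n,w.mean(0).round(1),"yaw",np.arctan2(d[1],d[0]).round(3),np.linalg.norm(np.diff(w[:,:2],axis=0),axis=1).round(0))
E
```

```text
coreTL [ 558.5 -244.7   25. ] yaw 0.095 [34. 82. 35.]
pTR [ 565.  -371.5   36. ] yaw 0.09 [29. 89. 30.]
pBM [ 445.8 -317.    36. ] yaw 0.047 [29. 92. 32.]
pBR [ 449.8 -380.1   36. ] yaw 0.097 [30. 90. 29.]
tray [ 504.4 -314.2   14. ] yaw 0.07 [195. 238. 197.]
```

Emit:
{"name": "apply_moves", "arguments": {
  "series": "-1.2 -0.13 0 0 0 0 -0.2; -1.2 -0.13 0 0 0 0 -0.2; 0 0 2.7 0 0 0 -0.2; 0 0 2.7 0 0 0 -0.2; 0 0 2.7 0 0 0 -0.2; 0 0 2.7 0 0 0 -0.2; 0 0 2.7 0 0 0 -0.2; 0 0 2.7 0 0 0 -0.2; 0 0 2.7 0 0 0 -0.2; 0 0 0 0 0 0 -0.2"
}}

```text
clock: 8.58
eef_pos: [441.7, -309.8, 54.6]
tcp_rot: [-3.137, 0.006, 0.075]
contact_force: [-1.0, 0.9, -0.3]
opening: 0.599
```

Emit:
{"name": "apply_moves", "arguments": {
  "series": "0.52 0.44 0 0 0 0 -0.2; 0 0 0 0 0 0 -0.2; 0 0 0 0 0 0 -0.2; 0 0 0 0 0 0 -0.2; 0 0 0 0 0 0 -0.2; 0 0 0 0 0 0 -0.2; 0 0 0 0 0 0 -0.2; 0 0 0 0 0 0 -0.2; 0 0 0 0 0 0 -0.2; 0 0 0 0 0 0 -0.2"
}}

```text
clock: 9.42
eef_pos: [450.7, -316.9, 58.3]
tcp_rot: [-3.142, 0.0, 0.074]
contact_force: [0.0, 0.4, -0.8]
opening: 0.598
```

Emit:
{"name": "apply_moves", "arguments": {
  "series": "-0.4 0 0.8 0 0 0 -0.2; 0 0 0.8 0 0 0 -0.2; 0 0 0.8 0 0 0 -0.2; 0 0 0 0 0 0 -0.2; 0 0 0 0 0 0 1; 0 0 0 0 0 0 1; 0 0 0 0 0 0 1; 0 0 0 0 0 0 1; 0 0 0 0 0 0 1; 0 0 0 0 0 0 1"
}}

```text
clock: 10.25
eef_pos: [446.8, -317.2, 34.4]
tcp_rot: [3.142, -0.0, 0.074]
contact_force: [0.1, -0.4, -1.3]
opening: 0.343
```

Emit:
{"name": "apply_moves", "arguments": {
  "series": "0 0 -2 0 0 0 1; 0 0 -3 0 0 0 1; 0 0 -3 0 0 0 1; 0 0 -3 0 0 0 1; 0 0 -3 0 0 0 1; 0.91 -2.92 0 0 0 0 1; 0.91 -2.92 0 0 0 0 1; 0.91 -2.92 0 0 0 0 1; 0.91 -2.92 0 0 0 0 1; 0.91 -2.92 0 0 0 0 1"
}}

```text
clock: 11.08
eef_pos: [481.3, -167.0, 174.5]
tcp_rot: [3.141, -0.0, 0.073]
contact_force: [0.3, 0.0, -2.2]
opening: 0.342
```

Emit:
{"name": "apply_moves", "arguments": {
  "series": "0.91 -2.92 0 0 0 0 1; 0.91 -2.92 0 0 0 0 1; 0.91 -2.92 0 0 0 0 1; 0.91 -2.92 0 0 0 0 1; 0.91 -2.92 0 0 0 0 1; 0.91 -2.92 0 0 0 0 1; 0.91 -2.92 0 0 0 0 1; 0.91 -2.92 0 0 0 0 1; 0 0 0 0 0 0.044 1; 0 0 0 0 0 0 1"
}}

```text
clock: 11.92
eef_pos: [536.8, 71.6, 174.2]
tcp_rot: [-3.142, -0.0, 0.031]
contact_force: [0.3, -0.4, -2.4]
opening: 0.336
```

Emit:
{"name": "apply_moves", "arguments": {
  "series": "0 0 0 0 0 0 1; 0 0 0 0 0 0 1; 0 0 0 0 0 0 1; 0 0 0 0 0 0 1; 0 0 0 0 0 0 1; 0 0 0 0 0 0 1; 0 0 0 0 0 0 1; 0 0 0 0 0 0 1; 0 0 0 0 0 0 1; 0 0 0 0 0 0 1"
}}

```text
clock: 12.75
eef_pos: [536.7, 70.0, 174.3]
tcp_rot: [-3.142, 0.0, 0.03]
contact_force: [0.3, 0.0, -2.6]
opening: 0.333
```

```bash
python3 - <<'E'
from h import *
import cv2
c=r.camera_info("wrist"); f=r.grab_frame("wrist"); np.savez("w3.npz",**c)
cv2.imwrite("pics/w3.png",cv2.convertScaleAbs(f,alpha=1.3))
s=r.sense();print(s["eef_pos"],s["tcp_rot"],s["opening"])
E
```

```text
[536.76007697  70.07644824 174.30218194] [-3.14157272e+00 -7.65131204e-05  2.98699025e-02] 0.33306837264410616
```

View pics/w3.png

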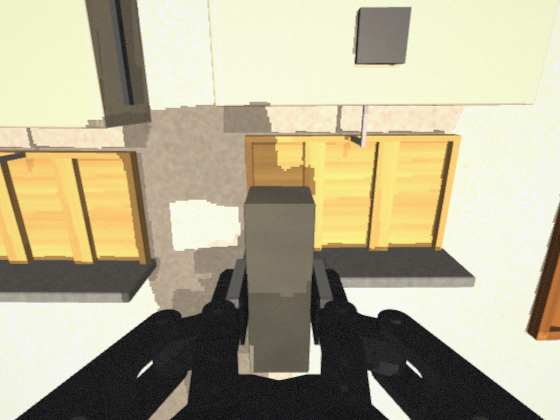

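```bash
python3 - <<'E'
from h import *
c=dict(np.load("w3.npz"))
for dx in(-45,45):
  for z in (176,146): print(dx,z,w2p(0,[537+dx,70+dx*.03+15,z],c),w2p(0,[537+dx,70+dx*.03-15,z],c))
for n,u,v,z in [("rearL",247,137,24),("rearR",459,136,24),("rib1",(305),141,24),("rib1R",326,141,24),("rib2",374,141,24),("rib2R",398,141,24),("frontR",474,279,74),("unitL",214,104,80),("unitR",535,103,80),("core rear R",135,151,24),("core ribs R",75,153,24),("core rear",95,153,24),("coreunitRfront",104,127,80),("corefrontR",155,262,74),("corefrontR outer",130,297,74)]: print(n,p2w(0,u,v,z,c))
E
```

```text
-45 176 [247.8 370.8] [307.5 372.2]
-45 146 [252.5 330. ] [303.1 331.2]
45 176 [240.6 199.1] [313.7 201.2]
45 146 [247.5 181.8] [307.4 183.5]
rearL [591.4  98.2  24. ]
rearR [597.5 -83.4  24. ]
rib1 [589.4  48.3  24. ]
rib1R [590.   30.2  24. ]
rib2 [591.2 -11.1  24. ]
rib2R [591.8 -31.7  24. ]
frontR [488. -92.  74.]
unitL [617.9 114.6  80. ]
unitR [624.7 -97.5  80. ]
core rear R [576.6 195.6  24. ]
core ribs R [573.3 248.   24. ]
core rear [573.8 230.6  24. ]
coreunitRfront [600.9 189.5  80. ]
corefrontR [496.1 167.6  74. ]
corefrontR outer [462.6 191.7  74. ]
```

Emit:
{"name": "apply_moves", "arguments": {
  "series": "0 0 2.5 0 0 0 1; 0 0 2.5 0 0 0 1; 0 0 2.5 0 0 0 1; 0 0 2.5 0 0 0 1; 0 0 1.5 0 0 0 1; 0 0 0.8 0 0 0 1; 0 0 0.4 0 0 0 1; 0 0 0.2 0 0 0 1; 0 0 0 0 0 0 1; 0 0 0 0 0 0 1"
}}

```text
clock: 13.63
eef_pos: [537.4, 70.2, 46.2]
tcp_rot: [-3.141, -0.002, 0.03]
contact_force: [-0.5, 0.2, -1.9]
opening: 0.339
```

Emit:
{"name": "apply_moves", "arguments": {
  "series": "0 0 0 0 0 0 -0.1; 0 0 0 0 0 0 -0.1; 0 0 0 0 0 0 -0.1; 0 0 -1 0 0 0 -0.1; 0 0 -2.5 0 0 0 -0.1; 0 0 -2.5 0 0 0 -0.1; 0 0 -2.5 0 0 0 -0.1; 0 0 -2.5 0 0 0 -0.2; 0 0 -2 0 0 0 -0.2; 0 0 0 0 0 -0.06 -0.2"
}}

```text
clock: 14.47
eef_pos: [539.1, 70.3, 180.5]
tcp_rot: [-3.141, -0.007, 0.089]
contact_force: [1.0, 0.4, -0.5]
opening: 0.603
```

Emit:
{"name": "apply_moves", "arguments": {
  "series": "-0.9 3.15 0 0 0 0 -0.2; -0.9 3.15 0 0 0 0 -0.2; -0.9 3.15 0 0 0 0 -0.2; -0.9 3.15 0 0 0 0 -0.2; -0.9 3.15 0 0 0 0 -0.2; -0.9 3.15 0 0 0 0 -0.2; -0.9 3.15 0 0 0 0 -0.2; -0.9 3.15 0 0 0 0 -0.2; -0.9 3.15 0 0 0 0 -0.2; -0.9 3.15 0 0 0 0 -0.2"
}}

```text
clock: 15.3
eef_pos: [474.8, -253.4, 176.4]
tcp_rot: [3.141, -0.001, 0.09]
contact_force: [0.8, 0.1, 0.9]
opening: 0.599
```

Emit:
{"name": "apply_moves", "arguments": {
  "series": "-0.9 3.15 0 0 0 0 -0.2; -0.9 3.15 0 0 0 0 -0.2; -0.9 3.15 0 0 0 0 -0.2; -0.9 3.15 0 0 0 0 -0.2; 0 0 0 0 0 0 -0.2; 0 0 0 0 0 0 -0.2; 0 0 0 0 0 0 -0.2; 0 0 0 0 0 0 -0.2; 0 0 0 0 0 0 -0.2; 0 0 0 0 0 0 -0.2"
}}

```text
clock: 16.13
eef_pos: [451.1, -379.5, 175.5]
tcp_rot: [-3.141, -0.0, 0.091]
contact_force: [-0.0, 0.0, 0.2]
opening: 0.6
```

```bash
python3 - <<'E'
from h import *
import cv2
c=r.camera_info("wrist"); f=r.grab_frame("wrist"); np.savez("w4.npz",**c)
t=r.grab_frame("top")
o=np.zeros((420,800,3),np.uint8); o[:,:560]=f; o[:180,560:]=cv2.resize(t[130:265,180:360],(240,180)); o[180:,560:]=cv2.resize(t[185:290,375:480],(240,240))
cv2.imwrite("pics/w4.png",cv2.convertScaleAbs(o,alpha=1.3))
s=r.sense();print(s["eef_pos"],s["tcp_rot"],s["opening"])
for z,p in ((36,(450,-380)),(36,(565,-371.5)),(25,(558.5,-244.7))): print(w2p(0,[*p,z],c))
E
```

```text
[ 451.07261885 -379.77331969  175.41236207] [-3.14155984e+00 -2.62015095e-05  9.08536604e-02] 0.5971416165423935
[278.5 203.6]
[281.   59.9]
[120.8  54.8]
```

View pics/w4.png

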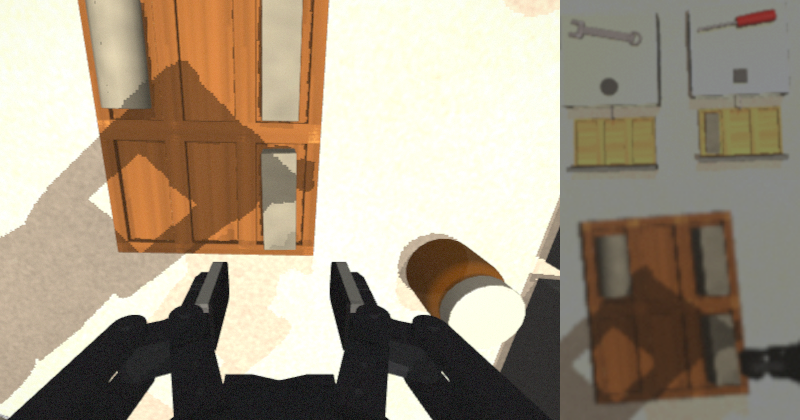

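The first prism lies in the left compartment. The next one, at (280,200), is where I predicted. I'll descend and grip it.

Emit:
{"name": "apply_moves", "arguments": {
  "series": "0 0 2.5 0 0 0 -0.2; 0 0 2.5 0 0 0 -0.2; 0 0 2.5 0 0 0 -0.2; 0 0 2.5 0 0 0 -0.2; 0 0 1.7 0 0 0 -0.2; 0 0 1 0 0 0 -0.2; 0 0 0.8 0 0 0 -0.2; 0 0 0.6 0 0 0 -0.2; 0 0 0 0 0 0 -0.2; 0 0 0 0 0 0 -0.2"
}}

```text
clock: 17.07
eef_pos: [451.1, -380.7, 34.8]
tcp_rot: [3.141, -0.0, 0.09]
contact_force: [-1.3, -0.6, 0.1]
opening: 0.598
```

Emit:
{"name": "apply_moves", "arguments": {
  "series": "0 0 0 0 0 0 1; 0 0 0 0 0 0 1; 0 0 0 0 0 0 1; 0 0 0 0 0 0 1; 0 0 0 0 0 0 1; 0 0 0 0 0 0 1; 0 0 0 0 0 0 1; 0 0 -2 0 0 0 1; 0 0 -3 0 0 0 1; 0 0 -3 0 0 0 1"
}}

```text
clock: 17.9
eef_pos: [450.0, -379.8, 114.6]
tcp_rot: [-3.14, 0.002, 0.09]
contact_force: [0.8, -0.1, -2.1]
opening: 0.34
```

Emit:
{"name": "apply_moves", "arguments": {
  "series": "0 0 -3 0 0 0 1; 0 0 -3 0 0 0 1; 0.94 -2.9 0 0 0 0 1; 0.94 -2.9 0 0 0 0 1; 0.94 -2.9 0 0 0 0 1; 0.94 -2.9 0 0 0 0 1; 0.94 -2.9 0 0 0 0 1; 0.94 -2.9 0 0 0 0 1; 0.94 -2.9 0 0 0 0 1; 0.94 -2.9 0 0 0 0 1"
}}

```text
clock: 18.73
eef_pos: [504.8, -141.2, 174.5]
tcp_rot: [3.141, -0.0, 0.09]
contact_force: [-0.1, -0.2, -0.8]
opening: 0.337
```

Emit:
{"name": "apply_moves", "arguments": {
  "series": "0.94 -2.9 0 0 0 0 1; 0.94 -2.9 0 0 0 0 1; 0.94 -2.9 0 0 0 0 1; 0.94 -2.9 0 0 0 0 1; 0.94 -2.9 0 0 0 0 1; 0 0 0 0 0 0.06 1; 0 0 0 0 0 0 1; 0 0 0 0 0 0 1; 0 0 0 0 0 0 1; 0 0 0 0 0 0 1"
}}

```text
clock: 19.57
eef_pos: [538.4, 5.1, 174.3]
tcp_rot: [3.141, 0.0, 0.03]
contact_force: [0.1, -0.6, -1.3]
opening: 0.338
```

Emit:
{"name": "apply_moves", "arguments": {
  "series": "0 -0.1 2.5 0 0 0 1; 0 0 2.5 0 0 0 1; 0 0 2.5 0 0 0 1; 0 0 2.5 0 0 0 1; 0 0 1.5 0 0 0 1; 0 0 0.8 0 0 0 1; 0 0 0.4 0 0 0 1; 0 0 0.2 0 0 0 1; 0 0 0 0 0 0 1; 0 0 0 0 0 0 1"
}}

```text
clock: 20.4
eef_pos: [539.4, 6.8, 46.2]
tcp_rot: [3.142, -0.002, 0.03]
contact_force: [0.1, -0.1, -2.0]
opening: 0.335
```

Emit:
{"name": "apply_moves", "arguments": {
  "series": "0 0 0 0 0 0 -0.1; 0 0 0 0 0 0 -0.1; 0 0 0 0 0 0 -0.1; 0 0 -1 0 0 0 -0.1; 0 0 -2.5 0 0 0 -0.1; 0 0 -2.5 0 0 0 -0.1; 0 0 -2.5 0 0 0 -0.1; 0 0 -2.5 0 0 0 -0.2; 0 0 -2 0 0 0 -0.2; 0 0 0 0 0 -0.06 -0.2"
}}

```text
clock: 21.23
eef_pos: [541.0, 7.0, 180.4]
tcp_rot: [3.141, -0.007, 0.089]
contact_force: [0.8, 0.7, -0.4]
opening: 0.599
```

Emit:
{"name": "apply_moves", "arguments": {
  "series": "-0.07 3.16 0 0 0 0 -0.2; -0.07 3.16 0 0 0 0 -0.2; -0.07 3.16 0 0 0 0 -0.2; -0.07 3.16 0 0 0 0 -0.2; -0.07 3.16 0 0 0 0 -0.2; -0.07 3.16 0 0 0 0 -0.2; -0.07 3.16 0 0 0 0 -0.2; -0.07 3.16 0 0 0 0 -0.2; -0.07 3.16 0 0 0 0 -0.2; -0.07 3.16 0 0 0 0 -0.2"
}}

```text
clock: 22.07
eef_pos: [559.9, -310.0, 176.3]
tcp_rot: [3.141, -0.001, 0.09]
contact_force: [2.1, 0.8, 0.6]
opening: 0.598
```

Emit:
{"name": "apply_moves", "arguments": {
  "series": "-0.07 3.16 0 0 0 0 -0.2; -0.07 3.16 0 0 0 0 -0.2; 0 0 0 0 0 0.015 -0.2; 0 0 0 0 0 0 -0.2; 0 0 0 0 0 0 -0.2; 0 0 0 0 0 0 -0.2; 0 0 0 0 0 0 -0.2; 0 0 0 0 0 0 -0.2; 0 0 0 0 0 0 -0.2; 0 0 0 0 0 0 -0.2"
}}

```text
clock: 22.9
eef_pos: [564.4, -370.9, 175.4]
tcp_rot: [-3.142, -0.0, 0.076]
contact_force: [-0.6, 0.5, -0.5]
opening: 0.598
```

```bash
python3 - <<'E'
from h import *
import cv2
c=r.camera_info("wrist"); f=r.grab_frame("wrist"); np.savez("w5.npz",**c)
t=r.grab_frame("top")
o=np.zeros((420,800,3),np.uint8); o[:,:560]=f; o[:180,560:]=cv2.resize(t[130:265,180:360],(240,180)); o[180:,560:]=cv2.resize(t[185:290,375:480],(240,240))
cv2.imwrite("pics/w5.png",cv2.convertScaleAbs(o,alpha=1.3))
s=r.sense();print(s["eef_pos"],s["tcp_rot"],s["opening"])
for z,p in ((36,(565,-371.5)),(25,(558.5,-244.7))): print(w2p(0,[*p,z],c))
E
```

```text
[ 564.37744901 -371.20736688  175.33950436] [-3.14156423e+00 -2.04968182e-05  7.51509286e-02] 0.6022873249768399
[278.7 201.9]
[139.4 195.2]
```

View pics/w5.png

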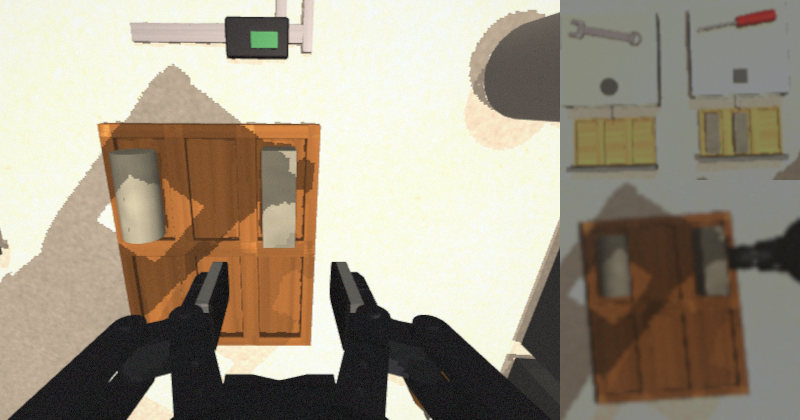

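Prisms 1 and 2 are placed. The third, at (280,198), and the core, at (138,197), are where predicted.

Emit:
{"name": "apply_moves", "arguments": {
  "series": "0 0 2.5 0 0 0 -0.2; 0 0 2.5 0 0 0 -0.2; 0 0 2.5 0 0 0 -0.2; 0 0 2.5 0 0 0 -0.2; 0 0 1.7 0 0 0 -0.2; 0 0 1 0 0 0 -0.2; 0 0 0.8 0 0 0 -0.2; 0 0 0.6 0 0 0 -0.2; 0 0 0 0 0 0 -0.2; 0 0 0 0 0 0 -0.2"
}}

```text
clock: 23.83
eef_pos: [564.7, -371.7, 34.9]
tcp_rot: [3.141, -0.001, 0.075]
contact_force: [-0.1, 0.0, -0.5]
opening: 0.6
```

Emit:
{"name": "apply_moves", "arguments": {
  "series": "0 0 0 0 0 0 1; 0 0 0 0 0 0 1; 0 0 0 0 0 0 1; 0 0 0 0 0 0 1; 0 0 0 0 0 0 1; 0 0 0 0 0 0 1; 0 0 0 0 0 0 1; 0 0 -2 0 0 0 1; 0 0 -3 0 0 0 1; 0 0 -3 0 0 0 1"
}}

```text
clock: 24.67
eef_pos: [563.4, -370.9, 114.3]
tcp_rot: [-3.14, 0.002, 0.075]
contact_force: [0.6, 0.5, -1.4]
opening: 0.337
```

Emit:
{"name": "apply_moves", "arguments": {
  "series": "0 0 -3 0 0 0 1; 0 0 -3 0 0 0 1; 0 -3.15 0 0 0 0 1; 0 -3.15 0 0 0 0 1; 0 -3.15 0 0 0 0 1; 0 -3.15 0 0 0 0 1; 0 -3.15 0 0 0 0 1; 0 -3.15 0 0 0 0 1; 0 -3.15 0 0 0 0 1; 0 -3.15 0 0 0 0 1"
}}

```text
clock: 25.5
eef_pos: [544.9, -118.7, 174.5]
tcp_rot: [3.142, -0.0, 0.075]
contact_force: [-0.3, 0.2, -1.5]
opening: 0.341
```

Emit:
{"name": "apply_moves", "arguments": {
  "series": "0 -3.15 0 0 0 0 1; 0 -3.15 0 0 0 0 1; 0 0 0 0 0 0.045 1; 0 0 0 0 0 0 1; 0 0 0 0 0 0 1; 0 0 0 0 0 0 1; 0 0 0 0 0 0 1; 0 0 0 0 0 0 1; 0 0 0 0 0 0 1; 0 0 0 0 0 0 1"
}}

```text
clock: 26.33
eef_pos: [540.7, -57.8, 174.2]
tcp_rot: [-3.142, 0.0, 0.029]
contact_force: [-0.0, -0.7, -1.9]
opening: 0.34
```

Emit:
{"name": "apply_moves", "arguments": {
  "series": "0 0 2.5 0 0 0 1; 0 0 2.5 0 0 0 1; 0 0 2.5 0 0 0 1; 0 0 2.5 0 0 0 1; 0 0 1.5 0 0 0 1; 0 0 0.8 0 0 0 1; 0 0 0.4 0 0 0 1; 0 0 0.2 0 0 0 1; 0 0 0 0 0 0 1; 0 0 0 0 0 0 1"
}}

```text
clock: 27.17
eef_pos: [541.6, -57.5, 46.3]
tcp_rot: [3.141, -0.002, 0.03]
contact_force: [0.5, -0.0, -1.7]
opening: 0.335
```

Emit:
{"name": "apply_moves", "arguments": {
  "series": "0 0 0 0 0 0 -0.1; 0 0 0 0 0 0 -0.1; 0 0 0 0 0 0 -0.1; 0 0 -1 0 0 0 -0.1; 0 0 -2.5 0 0 0 -0.1; 0 0 -2.5 0 0 0 -0.1; 0 0 -2.5 0 0 0 -0.1; 0 0 -2.5 0 0 0 -0.2; 0 0 -2 0 0 0 -0.2; 0 0 0 0 0 -0.04 -0.2"
}}

```text
clock: 28.0
eef_pos: [543.1, -57.6, 180.4]
tcp_rot: [3.14, -0.007, 0.069]
contact_force: [0.8, -0.4, -0.3]
opening: 0.605
```

Emit:
{"name": "apply_moves", "arguments": {
  "series": "0.09 3.15 0 0 0 0 -0.2; 0.09 3.15 0 0 0 0 -0.2; 0.09 3.15 0 0 0 0 -0.2; 0.09 3.15 0 0 0 0 -0.2; 0.09 3.15 0 0 0 0 -0.2; 0.09 3.15 0 0 0 0 -0.2; 0 0 0 0 0 0 -0.2; 0 0 0 0 0 0 -0.2; 0 0 0 0 0 0 -0.2; 0 0 0 0 0 0 -0.2"
}}

```text
clock: 28.83
eef_pos: [559.1, -244.4, 175.5]
tcp_rot: [-3.141, 0.0, 0.07]
contact_force: [0.1, 0.1, -0.9]
opening: 0.597
```

```bash
python3 - <<'E'
from h import *
import cv2
c=r.camera_info("wrist"); f=r.grab_frame("wrist"); np.savez("w6.npz",**c)
t=r.grab_frame("top")
o=np.zeros((420,800,3),np.uint8); o[:,:560]=f; o[:180,560:]=cv2.resize(t[130:265,180:360],(240,180)); o[180:,560:]=cv2.resize(t[185:290,375:480],(240,240))
cv2.imwrite("pics/w6.png",cv2.convertScaleAbs(o,alpha=1.3))
s=r.sense();print(s["eef_pos"],s["tcp_rot"],s["opening"])
for z,p in ((44,(559,-245)),(25,(558.5,-244.7))): print(w2p(0,[*p,z],c))
E
```

```text
[ 559.26092536 -244.29975869  175.47163664] [-3.14135024e+00  1.39351858e-04  7.11238310e-02] 0.59861319325575
[278.8 205.3]
[278.4 199.4]
```

View pics/w6.png

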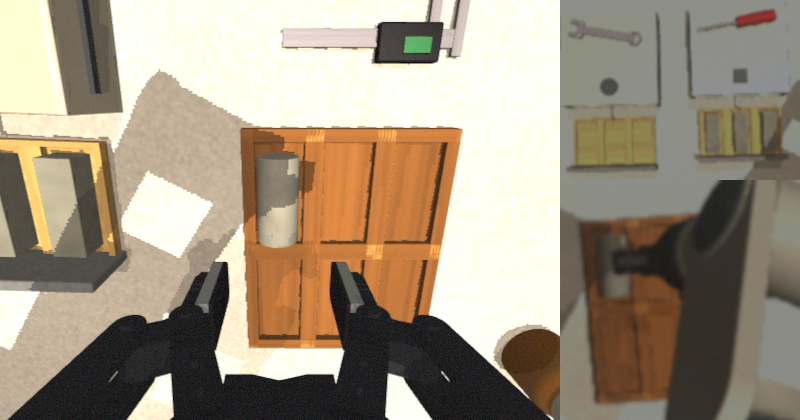

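All three prisms are in. The core, at (278,201), is centred under the gripper.

Emit:
{"name": "apply_moves", "arguments": {
  "series": "0 0.05 2.5 0 0 0 -0.3; 0 0 2.5 0 0 0 -0.3; 0 0 2.5 0 0 0 -0.3; 0 0 2.5 0 0 0 -0.3; 0 0 1.7 0 0 0 -0.3; 0 0 1 0 0 0 -0.3; 0 0 0.8 0 0 0 -0.3; 0 0 0.6 0 0 0 -0.3; 0 0 0 0 0 0 -0.3; 0 0 0 0 0 0 -0.3"
}}

```text
clock: 29.77
eef_pos: [559.7, -246.0, 34.8]
tcp_rot: [3.141, -0.001, 0.07]
contact_force: [0.1, -0.0, 0.7]
opening: 0.649
```

Emit:
{"name": "apply_moves", "arguments": {
  "series": "0 0 0 0 0 0 1; 0 0 0 0 0 0 1; 0 0 0 0 0 0 1; 0 0 0 0 0 0 1; 0 0 0 0 0 0 1; 0 0 0 0 0 0 1; 0 0 0 0 0 0 1; 0 0 -2 0 0 0 1; 0 0 -3 0 0 0 1; 0 0 -3 0 0 0 1"
}}

```text
clock: 30.6
eef_pos: [558.5, -245.7, 114.6]
tcp_rot: [-3.141, 0.002, 0.07]
contact_force: [-0.1, -0.3, -1.2]
opening: 0.424
```

Emit:
{"name": "apply_moves", "arguments": {
  "series": "0 0 -3 0 0 0 1; 0 0 -3 0 0 0 1; 0 -3.15 0 0 0 0 1; 0 -3.15 0 0 0 0 1; 0 -3.15 0 0 0 0 1; 0 -3.15 0 0 0 0 1; 0 -3.15 0 0 0 0 1; 0 -3.15 0 0 0 0 1; 0 -3.15 0 0 0 0 1; 0 -3.15 0 0 0 0 1"
}}

```text
clock: 31.43
eef_pos: [541.4, 6.8, 174.7]
tcp_rot: [3.142, -0.001, 0.07]
contact_force: [0.7, -0.7, -0.6]
opening: 0.429
```

Emit:
{"name": "apply_moves", "arguments": {
  "series": "0 -3.15 0 0 0 0 1; 0 -3.15 0 0 0 0 1; 0 -3.15 0 0 0 0 1; 0 -3.15 0 0 0 0 1; 0 -3.15 0 0 0 0 1; 0 -3.15 0 0 0 0 1; 0 -3.15 0 0 0 0 1; 0 -3.15 0 0 0 0 1; -0.4 -3.15 0 0 0 0 1; 0 0 0 0 0 0.045 1"
}}

```text
clock: 32.27
eef_pos: [517.4, 292.8, 174.8]
tcp_rot: [-3.139, -0.001, 0.028]
contact_force: [0.0, -0.8, -1.8]
opening: 0.42
```

Emit:
{"name": "apply_moves", "arguments": {
  "series": "0 0 0 0 0 0 1; 0 0 0 0 0 0 1; 0 0 0 0 0 0 1; 0 0 0 0 0 0 1; 0 0 0 0 0 0 1; 0 0 0 0 0 0 1; 0 0 0 0 0 0 1; 0 0 0 0 0 0 1; 0 0 0 0 0 0 1; 0 0 0 0 0 0 1"
}}

```text
clock: 33.1
eef_pos: [518.0, 287.9, 174.3]
tcp_rot: [-3.142, 0.0, 0.025]
contact_force: [0.1, 0.4, -2.2]
opening: 0.419
```

```bash
python3 - <<'E'
from h import *
import cv2
c=r.camera_info("wrist"); f=r.grab_frame("wrist"); np.savez("w7.npz",**c)
t=r.grab_frame("top")
o=np.zeros((420,800,3),np.uint8); o[:,:560]=f; o[:180,560:]=cv2.resize(t[130:265,180:360],(240,180)); o[180:,560:]=cv2.resize(t[185:290,375:480],(240,240))
cv2.imwrite("pics/w7.png",cv2.convertScaleAbs(o,alpha=1.3))
s=r.sense();print(s["eef_pos"],s["tcp_rot"],s["opening"])
E
```

```text
[518.0184123  287.92010779 174.26822982] [-3.14157464e+00  1.78221566e-05  2.48161754e-02] 0.4197670242185727
```

View pics/w7.png

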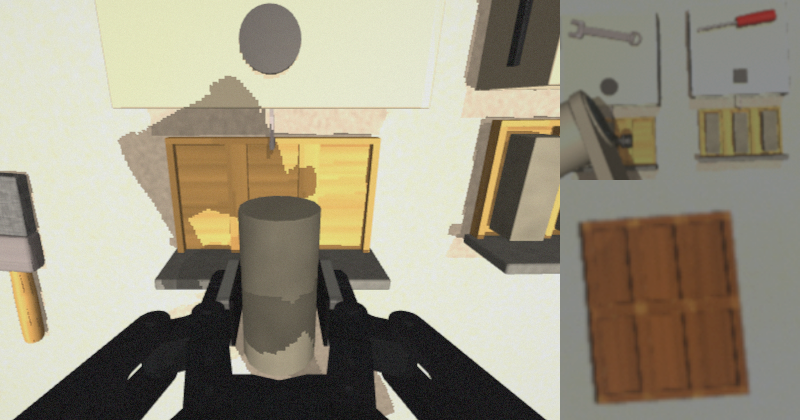

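```bash
python3 - <<'E'
from h import *
c=dict(np.load("w7.npz"))
for n,u,v,z in [("rearL",168,138,24),("rearR",379,138,24),("unitL",113,107,80),("unitR",427,107,80),("slice",270,40,86),("frontL",157,283,74),("frontR",390,283,74)]: print(n,p2w(0,u,v,z,c))
E
```

```text
rearL [570.3 383.5  24. ]
rearR [574.7 202.5  24. ]
unitL [595.9 399.   80. ]
unitR [600.9 190.8  80. ]
slice [637.  295.4  86. ]
frontL [458.6 385.9  74. ]
frontR [463.1 194.3  74. ]
```

Emit:
{"name": "apply_moves", "arguments": {
  "series": "-0.1 -0.4 0 0 0 0 1; 0 0 2.5 0 0 0 1; 0 0 2.5 0 0 0 1; 0 0 2.5 0 0 0 1; 0 0 2.5 0 0 0 1; 0 0 1.5 0 0 0 1; 0 0 0.8 0 0 0 1; 0 0 0.4 0 0 0 1; 0 0 0.2 0 0 0 1; 0 0 0 0 0 0 1"
}}

```text
clock: 34.03
eef_pos: [517.3, 292.2, 46.0]
tcp_rot: [-3.141, -0.001, 0.025]
contact_force: [0.2, -0.2, -1.8]
opening: 0.426
```

Emit:
{"name": "apply_moves", "arguments": {
  "series": "0 0 0 0 0 0 1; 0 0 0 0 0 0 1; 0 0 0 0 0 0 -0.1; 0 0 0 0 0 0 -0.1; 0 0 0 0 0 0 -0.1; 0 0 0 0 0 0 -0.1; 0 0 -1 0 0 0 -0.1; 0 0 -2.5 0 0 0 -0.1; 0 0 -2.5 0 0 0 -0.1; 0 0 -2.5 0 0 0 -0.1"
}}

```text
clock: 34.87
eef_pos: [516.7, 291.8, 131.7]
tcp_rot: [3.141, 0.0, 0.025]
contact_force: [0.8, -0.9, 0.6]
opening: 0.553
```

Emit:
{"name": "apply_moves", "arguments": {
  "series": "0 0 -3 0 0 0 -0.1; 0 0 -3 0 0 0 1; -3 0 0 0 0 0 1; -3 0 0 0 0 0 1; -3 0 0 0 0 0 1; -1.7 0 0 0 0 0 1; 0 0 0 0 0 0 1; 0 0 0 0 0 0 1; 0 0 0 0 0 0 1; 0 0 0 0 0 0 1"
}}

```text
clock: 35.7
eef_pos: [411.0, 289.5, 190.7]
tcp_rot: [-3.141, -0.001, 0.024]
contact_force: [1.8, -0.1, 0.1]
opening: 0.001
```

```bash
python3 - <<'E'
from h import *
import cv2
c=r.camera_info("wrist"); f=r.grab_frame("wrist"); np.savez("w8.npz",**c)
t=r.grab_frame("top"); s=r.grab_frame("side")
o=np.zeros((420,800,3),np.uint8); o[:,:560]=f; o[:180,560:]=cv2.resize(t[130:265,180:360],(240,180)); o[180:,560:]=cv2.resize(s[160:300,180:320],(240,240))
cv2.imwrite("pics/w8.png",cv2.convertScaleAbs(o,alpha=1.3))
s=r.sense();print(s["eef_pos"],s["tcp_rot"],s["opening"])
E
```

```text
[410.62756886 289.23654637 190.21464318] [ 3.14155099e+00 -3.86030258e-05  2.42123611e-02] -0.0009165183288333222
```

View pics/w8.png

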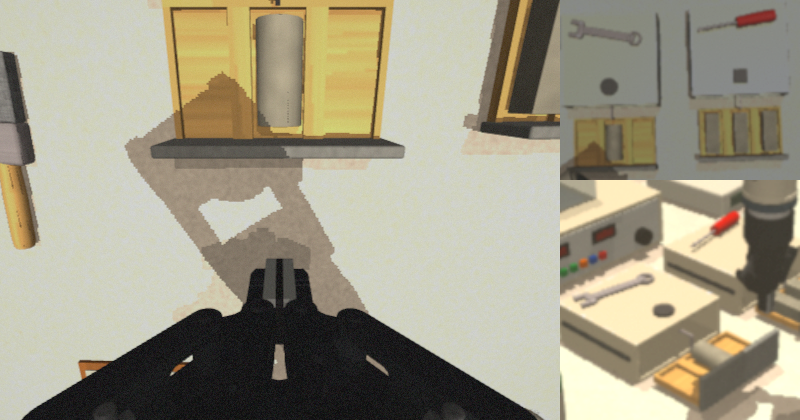

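The core lies in the middle compartment at (280,70) and the three prisms lie in theirs. Now I'll shut the core drawer.

Emit:
{"name": "apply_moves", "arguments": {
  "series": "0 0 2.55 0 0 0 1; 0 0 2.55 0 0 0 1; 0 0 2.55 0 0 0 1; 0 0 2.55 0 0 0 1; 0 0 2.55 0 0 0 1; 0.5 0 0 0 0 0 1; 0.5 0 0 0 0 0 1; 0.5 0 0 0 0 0 1; 0.5 0 0 0 0 0 1; 0.5 0 0 0 0 0 1"
}}

```text
clock: 36.68
eef_pos: [436.7, 290.5, 64.3]
tcp_rot: [-3.14, -0.002, 0.025]
contact_force: [-1.6, -0.1, -0.1]
opening: -0.0
```

Emit:
{"name": "apply_moves", "arguments": {
  "series": "0.5 0 0 0 0 0 1; 0.6 0 0 0 0 0 1; 0.7 0 0 0 0 0 1; 0.8 0 0 0 0 0 1; 0.8 0 0 0 0 0 1; 0.8 0 0 0 0 0 1; 0.8 0 0 0 0 0 1; 0.8 0 0 0 0 0 1; 0.8 0 0 0 0 0 1; 0.8 0 0 0 0 0 1"
}}

```text
clock: 37.52
eef_pos: [508.5, 291.5, 63.0]
tcp_rot: [3.141, 0.002, 0.025]
contact_force: [-5.7, 0.3, 6.0]
opening: 0.002
```

Emit:
{"name": "apply_moves", "arguments": {
  "series": "0.8 0 0 0 0 0 1; 0.8 0 0 0 0 0 1; 0.8 0 0 0 0 0 1; 0.6 0 0 0 0 0 1; 0.5 0 0 0 0 0 1; 0.4 0 0 0 0 0 1; 0.3 0 0 0 0 0 1; 0 0 0 0 0 0 1; 0 0 0 0 0 0 1; 0 0 0 0 0 0 1"
}}

```text
clock: 38.35
eef_pos: [550.6, 292.6, 62.8]
tcp_rot: [3.141, 0.001, 0.025]
contact_force: [-4.8, -0.5, 2.5]
opening: -0.001
```

Emit:
{"name": "apply_moves", "arguments": {
  "series": "0.4 0 0 0 0 0 1; 0.4 0 0 0 0 0 1; 0.3 0 0 0 0 0 1; 0.3 0 0 0 0 0 1; 0.3 0 0 0 0 0 1; 0.2 0 0 0 0 0 1; 0.2 0 0 0 0 0 1; 0.2 0 0 0 0 0 1; 0 0 0 0 0 0 1; 0 0 0 0 0 0 1"
}}

```text
clock: 39.18
eef_pos: [573.6, 293.1, 62.7]
tcp_rot: [3.141, 0.001, 0.025]
contact_force: [-3.5, -1.8, 2.9]
opening: 0.002
```

Emit:
{"name": "apply_moves", "arguments": {
  "series": "0.15 0 0 0 0 0 1; 0.15 0 0 0 0 0 1; 0.15 0 0 0 0 0 1; 0.15 0 0 0 0 0 1; 0 0 0 0 0 0 1; 0 0 0 0 0 0 1; 0 0 0 0 0 0 1; 0 0 0 0 0 0 1; 0 0 0 0 0 0 1; 0 0 0 0 0 0 1"
}}

```text
clock: 40.02
eef_pos: [578.2, 293.2, 62.7]
tcp_rot: [3.141, 0.003, 0.025]
contact_force: [-10.1, -1.1, 6.3]
opening: 0.003
```

Emit:
{"name": "apply_moves", "arguments": {
  "series": "0.1 0 0 0 0 0 1; 0.1 0 0 0 0 0 1; 0.1 0 0 0 0 0 1; 0 0 0 0 0 0 1; 0 0 0 0 0 0 1; 0 0 0 0 0 0 1; 0 0 0 0 0 0 1; 0 0 0 0 0 0 1; 0 0 0 0 0 0 1; 0 0 0 0 0 0 1"
}}

```text
clock: 40.85
eef_pos: [578.3, 293.2, 62.7]
tcp_rot: [3.14, 0.009, 0.025]
contact_force: [-22.4, -0.3, 16.3]
opening: -0.001
```

Emit:
{"name": "apply_moves", "arguments": {
  "series": "-3.8 0 0 0 0 0 1; -3.8 0 0 0 0 0 1; -3.8 0 0 0 0 0 1; -3.8 0 0 0 0 0 1; 0 0 0 0 0 0 1; 0 0 0 0 0 0 1; 0 0 0 0 0 0 1; 0 0 0 0 0 0 1; 0 0 0 0 0 0 1; 0 0 0 0 0 0 1"
}}

```text
clock: 41.68
eef_pos: [432.1, 289.9, 62.8]
tcp_rot: [-3.141, -0.001, 0.024]
contact_force: [-0.1, 0.6, -0.5]
opening: 0.0
```

Emit:
{"name": "apply_moves", "arguments": {
  "series": "-0.08 3.15 0 0 0 0 1; -0.08 3.15 0 0 0 0 1; -0.08 3.15 0 0 0 0 1; -0.08 3.15 0 0 0 0 1; -0.08 3.15 0 0 0 0 1; -0.08 3.15 0 0 0 0 1; -0.08 3.15 0 0 0 0 1; -0.08 3.15 0 0 0 0 1; -0.08 3.15 0 0 0 0 1; 0 0 0 0 0 0 1"
}}

```text
clock: 42.52
eef_pos: [431.1, 2.1, 62.8]
tcp_rot: [3.141, -0.0, 0.021]
contact_force: [-1.1, -0.6, 0.0]
opening: 0.002
```

```bash
python3 - <<'E'
from h import *
import cv2
t=r.grab_frame("top"); s=r.grab_frame("side")
o=np.zeros((420,800,3),np.uint8); o[:380,:400]=cv2.resize(t[120:310,170:370],(400,380)); o[:400,400:]=cv2.resize(s[150:330,180:360],(400,400))
cv2.imwrite("pics/c9.png",cv2.convertScaleAbs(o,alpha=1.3))
s=r.sense();print(s["eef_pos"],s["tcp_rot"],s["opening"])
E
```

```text
[431.27134621   4.92212501  62.77087846] [-3.14153762e+00 -3.86518733e-04  2.12695951e-02] -0.0004610904862761694
```

View pics/c9.png

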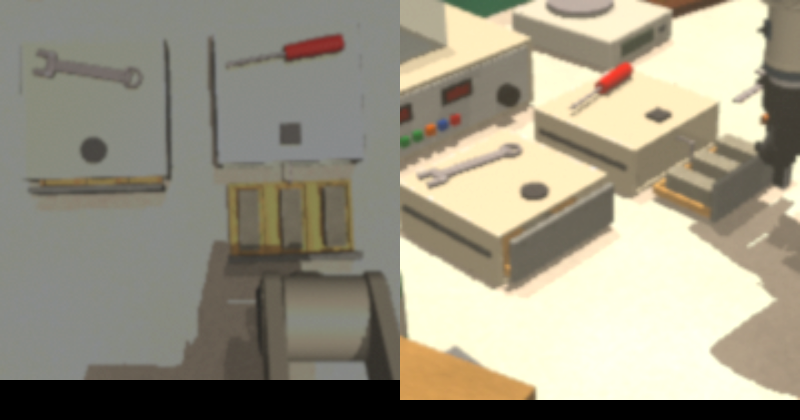

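The core drawer is shut (left picture, front at (97,187)). The prism drawer stands open with its three prisms. Next I'll push it home.

Emit:
{"name": "apply_moves", "arguments": {
  "series": "0.6 0 0 0 0 -0.008 1; 0.6 0 0 0 0 0 1; 0.5 0 0 0 0 0 1; 0.5 0 0 0 0 0 1; 0.5 0 0 0 0 0 1; 0.5 0 0 0 0 0 1; 0.6 0 0 0 0 0 1; 0.7 0 0 0 0 0 1; 0.8 0 0 0 0 0 1; 0.8 0 0 0 0 0 1"
}}

```text
clock: 43.45
eef_pos: [490.6, 8.4, 62.4]
tcp_rot: [-3.141, 0.004, 0.033]
contact_force: [-6.0, 2.1, 4.0]
opening: 0.001
```

Emit:
{"name": "apply_moves", "arguments": {
  "series": "0.8 0 0 0 0 0 1; 0.8 0 0 0 0 0 1; 0.8 0 0 0 0 0 1; 0.8 0 0 0 0 0 1; 0.8 0 0 0 0 0 1; 0.8 0 0 0 0 0 1; 0.8 0 0 0 0 0 1; 0.6 0 0 0 0 0 1; 0.5 0 0 0 0 0 1; 0.4 0 0 0 0 0 1"
}}

```text
clock: 44.28
eef_pos: [561.8, 10.8, 62.3]
tcp_rot: [-3.141, 0.003, 0.033]
contact_force: [-5.8, 2.4, 4.4]
opening: 0.0
```

Emit:
{"name": "apply_moves", "arguments": {
  "series": "0.4 0 0 0 0 0 1; 0.4 0 0 0 0 0 1; 0.4 0 0 0 0 0 1; 0.4 0 0 0 0 0 1; 0.3 0 0 0 0 0 1; 0.3 0 0 0 0 0 1; 0.2 0 0 0 0 0 1; 0 0 0 0 0 0 1; 0 0 0 0 0 0 1; 0 0 0 0 0 0 1"
}}

```text
clock: 45.12
eef_pos: [585.9, 11.5, 62.3]
tcp_rot: [-3.141, 0.002, 0.033]
contact_force: [-4.6, 2.9, -0.9]
opening: 0.001
```

Emit:
{"name": "apply_moves", "arguments": {
  "series": "0.3 0 0 0 0 0 1; 0.3 0 0 0 0 0 1; 0.3 0 0 0 0 0 1; 0.2 0 0 0 0 0 1; 0.2 0 0 0 0 0 1; 0.15 0 0 0 0 0 1; 0.15 0 0 0 0 0 1; 0.1 0 0 0 0 0 1; 0 0 0 0 0 0 1; 0 0 0 0 0 0 1"
}}

```text
clock: 45.95
eef_pos: [600.7, 11.9, 62.3]
tcp_rot: [-3.141, 0.006, 0.033]
contact_force: [-12.9, 3.8, 7.2]
opening: -0.003
```

Emit:
{"name": "apply_moves", "arguments": {
  "series": "0 0 0 0 0 0 1; 0 0 0 0 0 0 1; 0 0 0 0 0 0 1; 0 0 0 0 0 0 1; 0 0 0 0 0 0 1; 0 0 0 0 0 0 1; 0 0 0 0 0 0 1; 0 0 0 0 0 0 1; 0 0 0 0 0 0 1; 0 0 0 0 0 0 1"
}}

```text
clock: 46.78
eef_pos: [600.7, 11.9, 62.3]
tcp_rot: [-3.141, 0.006, 0.033]
contact_force: [-12.7, 3.2, 7.6]
opening: -0.002
```

Emit:
{"name": "apply_moves", "arguments": {
  "series": "0.1 0 0 0 0 0 1; 0.1 0 0 0 0 0 1; 0 0 0 0 0 0 1; 0 0 0 0 0 0 1; 0 0 0 0 0 0 1; 0 0 0 0 0 0 1; 0 0 0 0 0 0 1; 0 0 0 0 0 0 1; 0 0 0 0 0 0 1; 0 0 0 0 0 0 1"
}}

```text
clock: 47.62
eef_pos: [600.8, 11.9, 62.3]
tcp_rot: [-3.141, 0.01, 0.033]
contact_force: [-19.2, 2.5, 15.3]
opening: 0.002
```

Emit:
{"name": "apply_moves", "arguments": {
  "series": "-3.8 0 0 0 0 0 1; -3.8 0 0 0 0 0 1; -3.8 0 0 0 0 0 1; -3.8 0 0 0 0 0 1; -2 0 -3 0 0 0 1; 0 0 -3 0 0 0 1; 0 0 -3 0 0 0 1; 0 0 -3 0 0 0 1; 0 0 0 0 0 0 1; 0 0 0 0 0 0 1"
}}

```text
clock: 48.45
eef_pos: [435.9, 6.0, 184.8]
tcp_rot: [3.141, -0.006, 0.033]
contact_force: [-0.1, -0.4, 0.0]
opening: 0.005
```

```bash
python3 - <<'E'
from h import *
import cv2
t=r.grab_frame("top"); s=r.grab_frame("side")
o=np.zeros((420,800,3),np.uint8); o[:380,:400]=cv2.resize(t[120:310,170:370],(400,380)); o[:400,400:]=cv2.resize(s[150:330,180:360],(400,400))
cv2.imwrite("pics/c10.png",cv2.convertScaleAbs(o,alpha=1.3))
s=r.sense();print(s["clock"],s["eef_pos"],s["contact_force"])
E
```

```text
48.55 [433.91453358   6.07262281 182.48764566] [-0.45082783 -1.5286665  -1.09066361]
```

View pics/c10.png

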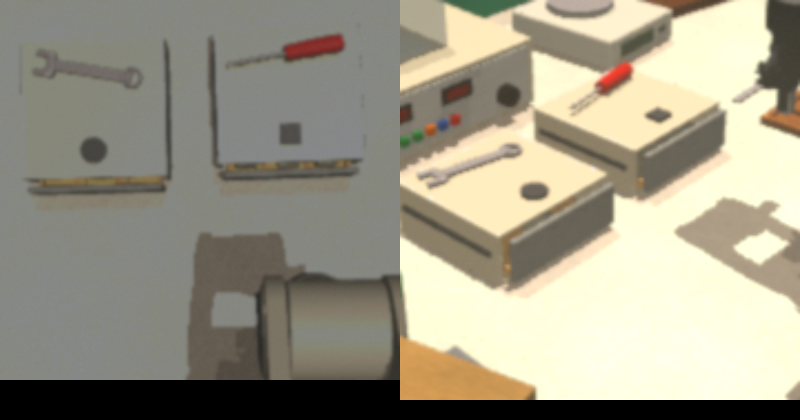

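Both fronts sit shut at their units, about (97,187) and (288,172) in the left picture. The wrench and screwdriver haven't moved, and the arm is clear. I'll hand it in.

```bash
python3 -c "
from rig import r
print(r.sign_off())"
```

```text
the job is handed in; nothing more can be done
None
```

The tray held three prisms and one core; all four are put away and both drawers are shut. I handed the job in at about 49 s of the 200 s.

- **Drawers:** I pressed the prism drawer open. The core drawer was already standing open. At the end I pushed each one to its firm stop, at 19 N for the prism drawer and 22 N for the core drawer.
- **Pieces:** The three prisms went one to a compartment, and the core went in the middle compartment of its drawer. Pictures taken before each drawer was shut showed the pieces lying in their compartments.
- **Final check:** The last pictures showed both fronts shut, the wrench and screwdriver unmoved, and the arm clear. The caliper and brush were out of that last view, but I never moved near them.
- **Not confirmed:** I could not read the drawer joints, so "latched" rests on the pictures and the stop forces. The hand-in gives no verdict. No check failed, and I saw no knocked piece or slipping grip.

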